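Find and release the latched suction key

ROBOT

A 6-joint arm with a two-finger parallel gripper is mounted at the origin on the work surface. World frame = base frame: x ahead of the robot, y to its left, z up, the work surface at z = 0. Lengths are in m, angles in rad, forces in N, time in s.
With the tool pointing down it reaches from about 0.375 to 0.975 m from the base axis. Payload 3.8 kg.
Tool frame: the origin (TCP) lies where the fingers leave the gripper's body, on its centre line; the fingertips stand 73 mm ahead of it and the grasp point (between the pads) lies 54 mm ahead of it (nose_length is the distance from the TCP to the fingertips, in m); z points along the fingers, y is the line along which they close (so a half turn about z gives the same grasp; the last joint's range is limited). The gripper opens to 85 mm and grips with 20 to 120 N. Pads are 22 mm wide; open, the fingers measure 114 mm over their backs; the gripper's body (76 mm by 85 mm) begins 54 mm behind the grasp point. The pads swing forward as they close: fully open they stand 13 mm farther back than shut.
Start: joints at [1.152, 0.264, 1.604, -0, 1.274, -0.037], TCP at [0.251, 0.626, 0.304] pointing down, gripper open.
Joint ranges: [-2.63, 2.63], [-0.94, 2.18], [0.31, 2.57], [-1.31, 4.45], [0, 2.66], [-2.55, 2.55]. Speed limits (rad/s): [2.57, 2.57, 3.14, 3.14, 3.14, 3.14].

INTERFACE

Orientations are given as a rotation vector (axis times angle).
In Python, from workcell import read_state, read_camera, calibration, finish_job, look_for, cut_out, tip_of, nose_length gives the robot as it stands.
- The arm moves only by the tool step_arm, never from a script. Its argument "targets" is a list of rows, each a list of 3 entries, a list of its own where there are three numbers: the turn, a rotation vector about the tool's x, y, z in rad, then the shift along the tool's x, y, z in mm, then the finger opening in mm, from 0 to 85.4. In form: [[[ax, ay, az], [x, y, z], grip], ...]. A call has 1 to 5 rows; each row shifts and turns the commanded pose from where the row before left it, along the tool's axes as they then stand; what a row does not reach is not made up. A row lasts 1/12 s, in which the tool goes at most 41.7 mm and 7.16 degrees, less where a joint would pass 70% of its speed; a pose out of reach is approached as far as the arm can. A call with a gripper value outside its range is refused whole. The fingers move at their own pace and stop on an object; "grip_force" is the grip in N (left out, the last holds). Time passes only in rows, so rows that do not move let the fingers close. It gives the time, the measured TCP pose, the force, the opening and the grip force at its end, in the units of the state.
- read_state(): the state, without advancing time (a new reading comes with each control period).
- read_camera(name): name is "scene" or "top"; returns the picture (384x512x3 uint8, red, green, blue); there is no depth.
- calibration(name): a dict with "camera_matrix" (3x3 intrinsics, pixels), "R" (3x3) and "t" (3): a world point X has camera coordinates R X + t. Camera axes: x right, y down, z forward; pixel columns grow to the right and rows downward; lengths in m; the calibration is good to about 2 mm. A picture is of the moment at which its call begins. calibration takes no time and is no camera call.
- finish_job(): hands the job in; it is judged then, once.
Trained networks look in the newest picture that a camera, given by its name, has taken for a name from the list of things; names that differ only in an ending like _2 or _b are one class to them, and where a whole thing is asked for, a point or a joint stands for the part that bears it (a point fixed in the world has none). Each returns a list of dicts, best first, with "score" (0 to 1); they miss things now and then, are a little off and sometimes report something else, mostly with a low value. They report only what shows in the picture. A call takes as long as a camera call.
- look_for(camera, query): "extent" ([left, top, right, bottom] in pixels, round what is visible of it).
- cut_out(camera, query): "region" (384x512 bool, what is visible of it) and "extent" ([left, top, right, bottom] in pixels, round what is visible of it).
- tip_of(camera, query): "at" ([row, column] in pixels: a listed point, or the origin of a listed thing).
The state is a dict: "time": time; "q": joint angles; "joint_vel": joint speeds; "joint_torque": joint torques, N m; "tool_pos": TCP position; "tcp_rot": TCP orientation; "wrist_force": force on the tool from outside, world axes, zero at the start; "torque": the same for the moment, N m; "width": opening from 0.0 (shut) to 1.0 (fully open); "grip_force": force on a finger pad.
Only numpy, scipy, OpenCV 4.12 (cv2) and the standard library are available. Lean on these libraries where they do the work, as an engineer would, in place of code of your own. Each camera call takes 0.05 s, during which the arm holds its last target. There are 200 camera calls.

TASK

One of the four yellow rocker keys on the grey control box has been left latched on, its near end (towards the robot) locked down. With closed fingers, tap the near end of each key lightly, one after the other from the robot's left to its right, to find the one that sits low and does not give; only then release that key by pressing down its raised far end until it snaps over, so that all four near ends stand up alike, and draw the hand clear. Tap the others so lightly that none rocks over, grasp nothing, and leave the loose things on the bench where they are.

Things in the scene. Friction and masses are not known exactly. Their poses are not given: they have to be found in the camera images.
- console: grey control box of the dust extraction, fixed to the bench, 120 mm (its x) by 250 mm (its y), its flat top 45 mm above the bench; origin at the centre of its underside on the bench. Its y axis runs along the row of four keys and points to the robot's left, its x axis points away from the robot (turned by up to 0.4 rad). The pivots of the keys lie at y = +75, +25, -25 and -75 mm, x = 0, 59 mm above the bench
- key_a_near (a point): point on the top face of one of the four identical yellow rocker keys, 25 mm from its pivot towards the near end (the robot's side); the letter does not tell the key's place in the row. A key is a flat bar 70 mm long (along the box's x), 31 mm wide, 8 mm thick, that rocks like a see-saw by 0.17 rad either way. The point is about 67 mm above the bench when the near end stands up and 59 mm when it is latched down, and moves with the key
- key_a_far (a point): the same, on the far half of that key: 59 mm above the bench when the near end stands up, 67 mm when the near end is latched down
- key_b_near (a point): point on the top face of one of the four identical yellow rocker keys, 25 mm from its pivot towards the near end (the robot's side); the letter does not tell the key's place in the row. A key is a flat bar 70 mm long (along the box's x), 31 mm wide, 8 mm thick, that rocks like a see-saw by 0.17 rad either way. The point is about 67 mm above the bench when the near end stands up and 59 mm when it is latched down, and moves with the key
- key_b_far (a point): the same, on the far half of that key: 59 mm above the bench when the near end stands up, 67 mm when the near end is latched down
- key_c_near (a point): point on the top face of one of the four identical yellow rocker keys, 25 mm from its pivot towards the near end (the robot's side); the letter does not tell the key's place in the row. A key is a flat bar 70 mm long (along the box's x), 31 mm wide, 8 mm thick, that rocks like a see-saw by 0.17 rad either way. The point is about 67 mm above the bench when the near end stands up and 59 mm when it is latched down, and moves with the key
- key_c_far (a point): the same, on the far half of that key: 59 mm above the bench when the near end stands up, 67 mm when the near end is latched down
- key_d_near (a point): point on the top face of one of the four identical yellow rocker keys, 25 mm from its pivot towards the near end (the robot's side); the letter does not tell the key's place in the row. A key is a flat bar 70 mm long (along the box's x), 31 mm wide, 8 mm thick, that rocks like a see-saw by 0.17 rad either way. The point is about 67 mm above the bench when the near end stands up and 59 mm when it is latched down, and moves with the key
- key_d_far (a point): the same, on the far half of that key: 59 mm above the bench when the near end stands up, 67 mm when the near end is latched down
- key_a (a joint): tilt of the key that carries the points key_a_near and key_a_far, in rad: 0 near end up (off), 0.34 near end latched down (on), the key snaps over at 0.17. A raised end gives springily under a light tap, from about 3 N, and rises again if let go before half-way (about 4 mm of travel); a slow push of about 8 N snaps it over and it stays. An end that is already down is solid
- key_b (a joint): tilt of the key that carries the points key_b_near and key_b_far, in rad: 0 near end up (off), 0.34 near end latched down (on), the key snaps over at 0.17. A raised end gives springily under a light tap, from about 3 N, and rises again if let go before half-way (about 4 mm of travel); a slow push of about 8 N snaps it over and it stays. An end that is already down is solid
- key_c (a joint): tilt of the key that carries the points key_c_near and key_c_far, in rad: 0 near end up (off), 0.34 near end latched down (on), the key snaps over at 0.17. A raised end gives springily under a light tap, from about 3 N, and rises again if let go before half-way (about 4 mm of travel); a slow push of about 8 N snaps it over and it stays. An end that is already down is solid
- key_d (a joint): tilt of the key that carries the points key_d_near and key_d_far, in rad: 0 near end up (off), 0.34 near end latched down (on), the key snaps over at 0.17. A raised end gives springily under a light tap, from about 3 N, and rises again if let go before half-way (about 4 mm of travel); a slow push of about 8 N snaps it over and it stays. An end that is already down is solid
- offcut: small loose oak offcut, 60 x 35 x 24 mm, lying in front of (nearer the robot than) the control box; origin at the centre of its underside; not to be disturbed
- screwdriver: screwdriver with a dark wooden handle, 200 mm long, lying along the far side of the control box, up to 35 mm high; origin near its middle, on the bench; not to be disturbed
- panel: loose flat wooden board with dark carved slots, 210 x 200 x 22 mm, on the right side; origin at the centre of its underside; not to be disturbed
- glue: standing white glue bottle with an orange cap, diameter 56 mm, 150 mm high, on the left side; origin at the centre of its underside; not to be disturbed
- pot: standing blue ceramic cup, diameter 72 mm, 85 mm high, on the left side; origin at the centre of its underside; not to be disturbed
- case: blue spectacle case, 160 x 65 x 40 mm, lying on the left side, near the robot; origin at the centre of its underside; not to be disturbed

How it is judged:
On the way, in this order (a step that is already met when the one before it is completed fails the run):
1. the leftmost key is touched by a fingertip (((y of key_a_near in the frame of console between 0.05 and 1 m and contact force between the fingers and key_a above 0.3 N) or (y of key_b_near in the frame of console between 0.05 and 1 m and contact force between the fingers and key_b above 0.3 N) or (y of key_c_near in the frame of console between 0.05 and 1 m and contact force between the fingers and key_c above 0.3 N) or (y of key_d_near in the frame of console between 0.05 and 1 m and contact force between the fingers and key_d above 0.3 N))), for 0.02 s.
2. the second from the left key is touched by a fingertip (((y of key_a_near in the frame of console between 0 and 0.05 m and contact force between the fingers and key_a above 0.3 N) or (y of key_b_near in the frame of console between 0 and 0.05 m and contact force between the fingers and key_b above 0.3 N) or (y of key_c_near in the frame of console between 0 and 0.05 m and contact force between the fingers and key_c above 0.3 N) or (y of key_d_near in the frame of console between 0 and 0.05 m and contact force between the fingers and key_d above 0.3 N))), for 0.02 s.
3. the third from the left key is touched by a fingertip (((y of key_a_near in the frame of console between -0.05 and 0 m and contact force between the fingers and key_a above 0.3 N) or (y of key_b_near in the frame of console between -0.05 and 0 m and contact force between the fingers and key_b above 0.3 N) or (y of key_c_near in the frame of console between -0.05 and 0 m and contact force between the fingers and key_c above 0.3 N) or (y of key_d_near in the frame of console between -0.05 and 0 m and contact force between the fingers and key_d above 0.3 N))), for 0.02 s.
4. the rightmost key is touched by a fingertip (((y of key_a_near in the frame of console between -1 and -0.05 m and contact force between the fingers and key_a above 0.3 N) or (y of key_b_near in the frame of console between -1 and -0.05 m and contact force between the fingers and key_b above 0.3 N) or (y of key_c_near in the frame of console between -1 and -0.05 m and contact force between the fingers and key_c above 0.3 N) or (y of key_d_near in the frame of console between -1 and -0.05 m and contact force between the fingers and key_d above 0.3 N))), for 0.02 s.
5. after all four taps, the key that was latched is pressed at its raised far end, so that it snaps over and its near end stands up again (value of joint key_a below 0.04 rad), for 0.2 s.
At the end, for the whole second after the job is handed in: all four keys have their near end up (tilt below 0.04 rad), and every loose thing is within 15 mm of where it was (value of joint each of key_a, key_b, key_c, key_d below 0.04 rad and distance of each of offcut, screwdriver, panel, glue, pot, case from where it was at the start of the episode below 0.015 m); the robot touches nothing.
It fails at once if a key that was not latched is pushed so hard that it rocks over half-way (tilt above 0.17 rad) instead of being tapped lightly (value of joint any of key_b, key_c, key_d above 0.17 rad).
It fails at once if a loose thing on the bench is knocked, dragged, lifted or carried (more than 15 mm) (distance of any of offcut, screwdriver, panel, glue, pot, case from where it was at the start of the episode above 0.015 m).
It also fails if it takes over 51 s, if anything falls off the work surface, if the arm or the gripper's body presses on something with over 40 N, if the wrist force passes 120 N, or if a joint passes its speed limit or range.

## Working session

There is one attempt and no reset: what is moved stays moved. The work goes in short steps, Python scripts to look and compute and a tool call to move; the robot and the scene stay as the last step left them, time stands still between calls to the robot, and variables do not carry over. Pictures are saved under pics/ and viewed, at most 10 in all, crops included, and the job is handed in when it is done.

Besides the shell and the picture viewer there is one more tool, called after "Emit:" in YAML: its name, and indented under it one key for each argument. step_arm: Moves the arm, as the interface text tells. Its arguments: {"type":"object","properties":{"targets":{"type":"array","items":{"type":"array"}},"grip_force":{"type":"number"}},"required":["targets"]}

```bash
mkdir -p pics; python3 - <<'E'
from workcell import *
import cv2,numpy as np
s=read_state();print({k:np.round(v,3).tolist() for k,v in s.items()},nose_length)
ims=[]
for c in("scene","top"):
    im=read_camera(c);cv2.imwrite(f"pics/{c}0.png",im[:,:,::-1])
    k=calibration(c);print(c,np.round(k["camera_matrix"],1).tolist(),np.round(k["R"],3).tolist(),np.round(k["t"],3).tolist())
    for q in("console","key_a_near","key_a_far"):
        print(c,q,[(round(float(d["score"]),2),np.round(d["at"],1).tolist()) for d in tip_of(c,q)][:6])
E
```

```text
{'time': 0.0, 'q': [1.152, 0.265, 1.605, 0.0, 1.274, -0.037], 'joint_vel': [-0.0, -0.0, 0.001, 0.002, -0.0, -0.001], 'joint_torque': [-0.002, -51.511, -36.732, -0.0, 0.013, -0.0], 'tool_pos': [0.251, 0.626, 0.302], 'tcp_rot': [-0.596, -3.084, 0.004], 'wrist_force': [-0.415, 0.11, 0.756], 'torque': [0.015, 0.022, 0.008], 'grip_force': 0.0, 'width': 1.0} 0.0726
scene [[372.8, 0.0, 258.6], [0.0, 372.8, 194.4], [0.0, 0.0, 1.0]] [[-0.263, 0.965, -0.001], [0.765, 0.208, -0.61], [-0.588, -0.161, -0.793]] [0.159, -0.368, 1.34]
scene console [(0.66, [218.1, 245.2])]
scene key_a_near [(0.6, [185.6, 224.5])]
scene key_a_far [(0.61, [196.0, 216.2])]
top [[470.7, 0.0, 259.8], [0.0, 470.7, 192.7], [0.0, 0.0, 1.0]] [[0.002, -1.0, 0.015], [-0.998, -0.003, -0.07], [0.07, -0.015, -0.997]] [-0.023, 0.548, 1.326]
top console [(0.95, [181.1, 263.9])]
top key_a_near [(0.82, [195.7, 290.9])]
top key_a_far [(0.55, [179.1, 298.7])]
```

View pics/top0.png

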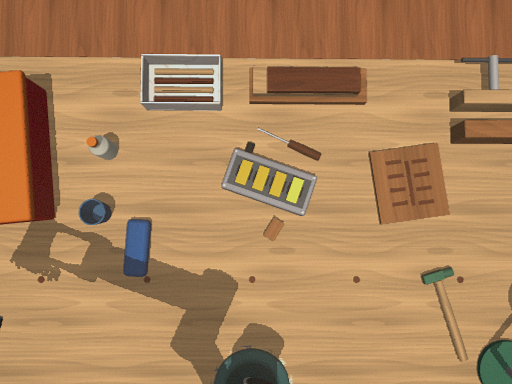

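View pics/scene0.png

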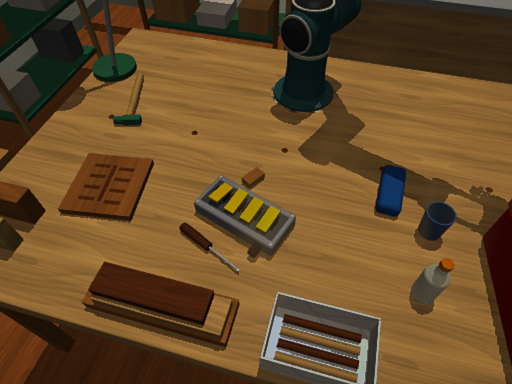

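The top view shows the grey box with four keys at about (244,173), (261,179), (276,184) and (296,190). The rightmost key is lit brighter, so it is probably the tilted one. The scene view shows the same row from behind, from (221,193) to (268,218). Next I'll triangulate the keys and the box.

```bash
cat > h.py <<'E'
from workcell import *
import cv2,numpy as np
def P(c):
    k=calibration(c);return k["camera_matrix"]@np.c_[k["R"],k["t"]]
def proj(c,X):
    h=np.c_[np.atleast_2d(X),np.ones(len(np.atleast_2d(X)))]@P(c).T;return h[:,:2]/h[:,2:]
def tri(a,b):
    h=cv2.triangulatePoints(P("top"),P("scene"),np.float64(a).T,np.float64(b).T);return (h[:3]/h[3]).T
def keys(im,box):
    hsv=cv2.cvtColor(im,cv2.COLOR_RGB2HSV);m=cv2.inRange(hsv,(22,170,110),(36,255,255))
    z=np.zeros_like(m);l,t,r,b=box;z[t:b,l:r]=m[t:b,l:r]
    n,lab,st,ce=cv2.connectedComponentsWithStats(z)
    return [(ce[i],st[i,4],cv2.minAreaRect(np.argwhere(lab==i)[:,::-1].astype(np.float32))) for i in range(1,n) if st[i,4]>40]
E
python3 - <<'E'
from h import *
T=cv2.imread("pics/top0.png")[:,:,::-1].copy();S=cv2.imread("pics/scene0.png")[:,:,::-1].copy()
a=sorted(keys(T,(220,140,320,220)),key=lambda k:k[0][0]);b=sorted(keys(S,(190,170,300,260)),key=lambda k:-k[0][0])
for x in (a,b): print([(np.round(k[0],1).tolist(),int(k[1]),np.round(k[2][1],1).tolist(),round(k[2][2])) for k in x])
X=tri([k[0] for k in a],[k[0] for k in b]);print(np.round(X,4))
d=X[0]-X[3];print("pitch",np.linalg.norm(d)/3,"yaw",np.arctan2(-d[0],d[1]),"c",X.mean(0))
for c in("top","scene"):
    for q in("offcut","screwdriver","glue","pot"):
        r=tip_of(c,q);print(c,q,[(round(float(d["score"]),2),np.round(d["at"],1).tolist()) for d in r[:1]])
E
```

```text
[([243.5, 171.9], 251, [10.8, 23.5], 20), ([260.5, 177.9], 247, [10.6, 23.6], 20), ([277.6, 183.8], 258, [11.0, 23.7], 20)]
[([267.6, 218.3], 299, [11.4, 26.6], 36), ([251.3, 209.1], 283, [11.0, 26.6], 37), ([235.6, 200.2], 268, [10.5, 25.7], 38), ([220.4, 191.5], 210, [9.8, 23.2], 49)]Traceback (most recent call last):
  File "<stdin>", line 5, in <module>
  File "h.py", line 8, in tri
    h=cv2.triangulatePoints(P("top"),P("scene"),np.float64(a).T,np.float64(b).T);return (h[:3]/h[3]).T
cv2.error: OpenCV(4.12.0) /io/opencv/modules/calib3d/src/triangulate.cpp:72: error: (-209:Sizes of input arguments do not match) Number of points must be the same in function 'icvTriangulatePoints'
```

```bash
sed -i 's/(36,255,255)/(45,255,255)/;s/(22,170,110)/(20,140,110)/' h.py
python3 - <<'E'
from h import *
T=cv2.imread("pics/top0.png")[:,:,::-1].copy();S=cv2.imread("pics/scene0.png")[:,:,::-1].copy()
a=sorted(keys(T,(220,140,320,220)),key=lambda k:k[0][0]);b=sorted(keys(S,(190,170,300,260)),key=lambda k:-k[0][0])
for x in (a,b): print([(np.round(k[0],1).tolist(),int(k[1]),np.round(k[2][1],1).tolist(),round(k[2][2])) for k in x])
X=tri([k[0] for k in a],[k[0] for k in b]);print(np.round(X,4))
d=X[0]-X[3];print("pitch",np.linalg.norm(d)/3,"yaw",np.arctan2(-d[0],d[1]),"c",X.mean(0))
for q in("offcut","screwdriver","glue","pot"):
    r=[tip_of(c,q)[:1] for c in("top","scene")]
    if all(r): print(q,np.round(tri(*[[x[0]["at"][::-1]] for x in r]),3))
E
```

```text
[([243.7, 171.9], 274, [11.4, 24.3], 18), ([260.5, 177.8], 272, [11.4, 24.3], 18), ([277.5, 183.7], 271, [11.1, 24.3], 18), ([294.6, 189.6], 280, [11.4, 25.0], 18)]
[([267.6, 218.3], 299, [11.4, 26.6], 36), ([251.3, 209.1], 283, [11.0, 26.6], 37), ([235.6, 200.2], 268, [10.5, 25.7], 38), ([220.4, 191.5], 210, [9.8, 23.2], 49)]
[[ 0.6028  0.0236  0.062 ]
 [ 0.5866 -0.0232  0.0624]
 [ 0.5701 -0.0704  0.0625]
 [ 0.5539 -0.1175  0.0632]]
pitch 0.049795692336924074 yaw -0.333792389734855 c [ 0.57834252 -0.0468648   0.06254411]
screwdriver [[ 0.697 -0.103  0.012]]
glue [[0.672 0.417 0.01 ]]
pot [[0.501 0.424 0.003]]
```

The four key pivots come out at z = 62–63 mm with a 49.8 mm pitch, which matches the 63 mm top height and 50 mm spacing. Yaw is −0.334. The tool's y axis already lies almost along the console's y axis, so I'll turn it by −0.048 about z, close the fingers and fly over at a safe height.

Emit:
step_arm:
  targets:
    - [[0, 0, -0.048], [0, 0, 0], 0]
    - [[0, 0, 0], [-25, -22, 0], 0]
    - [[0, 0, 0], [-30, -27, 0], 0]
    - [[0, 0, 0], [-30, -27, 0], 0]
    - [[0, 0, 0], [-30, -27, 0], 0]
  grip_force: 20

```text
time: 1.22
tool_pos: [0.3267, 0.4902, 0.3038]
tcp_rot: [0.52, 3.098, -0.0]
wrist_force: [1.2, -0.5, -0.1]
width: 0.303
grip_force: 0.0
```

Emit:
step_arm:
  targets:
    - [[0, 0, 0], [-30, -27, 0], 0]
    - [[0, 0, 0], [-30, -27, 0], 0]
    - [[0, 0, 0], [-30, -27, 0], 0]
    - [[0, 0, 0], [-30, -27, 0], 0]
    - [[0, 0, 0], [-30, -27, 0], 0]

```text
time: 1.63
tool_pos: [0.4244, 0.3129, 0.3043]
tcp_rot: [0.521, 3.097, 0.001]
wrist_force: [1.1, 0.3, -1.4]
width: -0.004
grip_force: 0.0
```

Emit:
step_arm:
  targets:
    - [[0, 0, 0], [-30, -27, 0], 0]
    - [[0, 0, 0], [-30, -27, 0], 0]
    - [[0, 0, 0], [-30, -27, 0], 0]
    - [[0, 0, 0], [-30, -27, 0], 0]
    - [[0, 0, 0], [-30, -27, 0], 0]

```text
time: 2.05
tool_pos: [0.522, 0.1361, 0.3043]
tcp_rot: [0.522, 3.097, 0.001]
wrist_force: [1.0, -0.2, 0.2]
width: -0.001
grip_force: 0.0
```

```bash
cat >> h.py <<'E'
from scipy.spatial.transform import Rotation
Y=np.array([.3276,.9448,0]);Xc=np.array([.9448,-.3276,0]);C=np.array([.5783,-.0469,0])
def go(x,y,z):
    "tool-frame shift (mm) that brings the closed fingertips to console x,y (mm), world z (mm)"
    s=read_state();R=Rotation.from_rotvec(s["tcp_rot"]).as_matrix()
    tip=np.array(s["tool_pos"])+R[:,2]*nose_length
    d=C+Xc*x/1e3+Y*y/1e3+[0,0,z/1e3]-tip
    cp=[(tip-C)@Xc*1e3,(tip-C)@Y*1e3,tip[2]*1e3]
    print("t",round(s["time"],2),"tip console",np.round(cp,1),"shift",np.round(R.T@d*1e3,1),"R",np.round(R,3).tolist(),"F",np.round(s["wrist_force"],2),"w",round(s["width"],3))
E
python3 -c "
from h import *
go(-22,75,80)"
```

```text
t 2.05 tip console [-113.1  154.5  231.7] shift [-91.  -79.6 151.8] R [[-0.945, 0.328, 0.001], [0.328, 0.945, 0.0], [-0.001, 0.001, -1.0]] F [ 1.   -0.22  0.23] w -0.001
```

Emit:
step_arm:
  targets:
    - [[0, 0, 0], [-25, -22, 15], 0]
    - [[0, 0, 0], [-25, -22, 20], 0]
    - [[0, 0, 0], [-25, -22, 20], 0]
    - [[0, 0, 0], [-13, -10, 35], 0]
    - [[0, 0, 0], [0, 0, 35], 0]

```text
time: 2.47
tool_pos: [0.5829, 0.034, 0.1797]
tcp_rot: [0.526, 3.091, 0.0]
wrist_force: [0.7, 0.2, 0.8]
width: 0.003
grip_force: 0.0
```

Emit:
step_arm:
  targets:
    - [[0, 0, 0], [0, 0, 12], 0]
    - [[0, 0, 0], [0, 0, 6], 0]
    - [[0, 0, 0], [0, 0, 0], 0]
    - [[0, 0, 0], [0, 0, 0], 0]

```text
time: 2.8
tool_pos: [0.5804, 0.0381, 0.1624]
tcp_rot: [0.52, 3.096, 0.001]
wrist_force: [0.4, 0.4, 0.4]
width: 0.002
grip_force: 0.0
```

```bash
python3 -c "
from h import *
go(-22,75,80)
im=read_camera('top');cv2.imwrite('pics/t1.png',cv2.resize(im[120:230,190:350,::-1],None,fx=4,fy=4))
go(-22,75,80)"
```

```text
t 2.8 tip console [-25.8  81.   89.8] shift [-3.7 -6.   9.8] R [[-0.945, 0.327, 0.002], [0.327, 0.945, 0.0], [-0.002, 0.001, -1.0]] F [0.39 0.43 0.39] w 0.002
t 2.85 tip console [-25.1  81.3  90.6] shift [-3.  -6.3 10.7] R [[-0.945, 0.327, 0.004], [0.327, 0.945, 0.0], [-0.003, 0.001, -1.0]] F [-0.02 -0.49  0.26] w 0.003
```

View pics/t1.png

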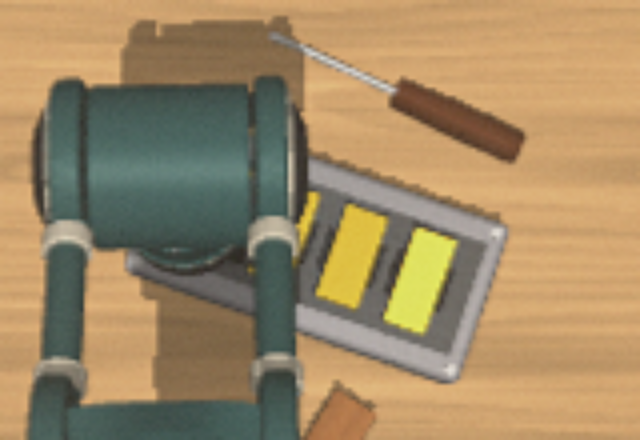

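The wrist hides the fingers in the top view. The right key, at about (420,280) in the crop, is lit differently from the others. I'll correct the position and approach the first key to about 75 mm.

Emit:
step_arm:
  targets:
    - [[0, 0, 0], [-3, -6, 6], 0]
    - [[0, 0, 0], [0, 0, 5], 0]
    - [[0, 0, 0], [0, 0, 2], 0]
    - [[0, 0, 0], [0, 0, 0], 0]
    - [[0, 0, 0], [0, 0, 0], 0]

```text
time: 3.27
tool_pos: [0.5803, 0.0307, 0.1478]
tcp_rot: [-0.522, -3.098, 0.0]
wrist_force: [-0.1, 0.3, -0.1]
width: 0.004
grip_force: 0.0
```

```bash
python3 -c "
from h import *
go(-22,75,70)
im=read_camera('scene');cv2.imwrite('pics/s1.png',cv2.resize(im[130:260,180:310,::-1],None,fx=4,fy=4))
go(-22,75,70)
read_camera('scene');go(-22,75,70)"
```

```text
t 3.27 tip console [-23.6  74.   75.2] shift [-1.6  1.   5.2] R [[-0.945, 0.328, -0.0], [0.328, 0.945, 0.0], [0.0, -0.0, -1.0]] F [-0.05  0.3  -0.12] w 0.004
t 3.32 tip console [-23.4  74.1  75.3] shift [-1.4  0.9  5.3] R [[-0.945, 0.328, -0.0], [0.328, 0.945, 0.0], [0.0, 0.0, -1.0]] F [ 0.47  0.37 -0.59] w -0.002
t 3.37 tip console [-23.3  74.1  75.4] shift [-1.3  0.9  5.4] R [[-0.945, 0.328, 0.0], [0.328, 0.945, 0.0], [-0.0, 0.0, -1.0]] F [-0.84 -0.57  0.54] w -0.005
```

View pics/s1.png

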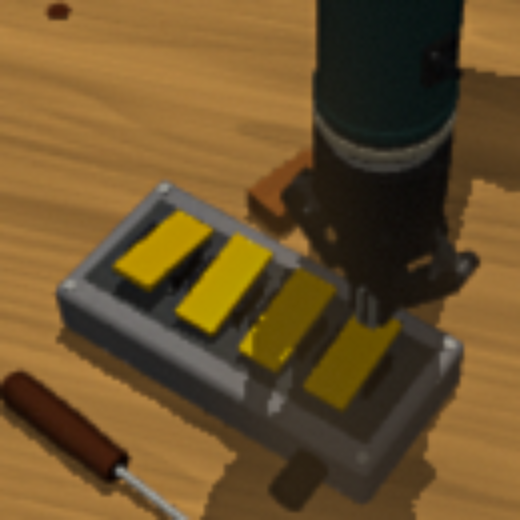

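The closed fingertips hang just over the near end of the leftmost key, at about (370,315) in the crop. I'll creep down onto it.

Emit:
step_arm:
  targets:
    - [[0, 0, 0], [0, 0, 2], 0]
    - [[0, 0, 0], [0, 0, 2], 0]
    - [[0, 0, 0], [0, 0, 1], 0]
    - [[0, 0, 0], [0, 0, 0], 0]

```text
time: 3.7
tool_pos: [0.5802, 0.0307, 0.1424]
tcp_rot: [-0.522, -3.097, 0.0]
wrist_force: [0.8, 0.1, 1.0]
width: -0.0
grip_force: 0.0
```

Emit:
step_arm:
  targets:
    - [[0, 0, 0], [0, 0, 1], 0]
    - [[0, 0, 0], [0, 0, 0], 0]
    - [[0, 0, 0], [0, 0, 0], 0]

```text
time: 3.95
tool_pos: [0.5805, 0.0307, 0.1418]
tcp_rot: [-0.522, -3.098, 0.0]
wrist_force: [-0.6, -0.2, 0.6]
width: 0.006
grip_force: 0.0
```

Emit:
step_arm:
  targets:
    - [[0, 0, 0], [0, 0, 1], 0]
    - [[0, 0, 0], [0, 0, 0], 0]
    - [[0, 0, 0], [0, 0, 0], 0]

```text
time: 4.2
tool_pos: [0.5806, 0.0307, 0.141]
tcp_rot: [0.522, 3.098, 0.0]
wrist_force: [0.4, 0.3, -0.3]
width: 0.003
grip_force: 0.1
```

Emit:
step_arm:
  targets:
    - [[0, 0, 0], [0, 0, 1], 0]
    - [[0, 0, 0], [0, 0, 0], 0]
    - [[0, 0, 0], [0, 0, 0], 0]

```text
time: 4.45
tool_pos: [0.5806, 0.0308, 0.1404]
tcp_rot: [0.522, 3.098, 0.0]
wrist_force: [-1.5, 0.5, 4.1]
width: 0.0
grip_force: 2.1
```

Emit:
step_arm:
  targets:
    - [[0, 0, 0], [0, 0, 1], 0]
    - [[0, 0, 0], [0, 0, 0], 0]
    - [[0, 0, 0], [0, 0, 0], 0]

```text
time: 4.7
tool_pos: [0.5804, 0.0308, 0.1395]
tcp_rot: [-0.522, -3.098, -0.0]
wrist_force: [-2.2, 0.7, 7.2]
width: -0.005
grip_force: 3.1
```

Contact came at tip z ≈ 68 mm with 4 N. The key then gave about 1 mm springily at 7 N, so it's a normal raised key. I'll retreat and go on to the second.

Emit:
step_arm:
  targets:
    - [[0, 0, 0], [0, 0, -8], 0]
    - [[0, 0, 0], [0, -20, 0], 0]
    - [[0, 0, 0], [0, -20, 0], 0]
    - [[0, 0, 0], [0, -10, 0], 0]
    - [[0, 0, 0], [0, 0, 0], 0]

```text
time: 5.12
tool_pos: [0.5634, -0.018, 0.1468]
tcp_rot: [-0.525, -3.097, 0.001]
wrist_force: [-0.5, 0.1, -0.3]
width: -0.0
grip_force: 0.0
```

Emit:
step_arm:
  targets:
    - [[0, 0, 0], [0, 0, 3], 0]
    - [[0, 0, 0], [0, 0, 2], 0]
    - [[0, 0, 0], [0, 0, 0], 0]
    - [[0, 0, 0], [0, 0, 0], 0]

```text
time: 5.45
tool_pos: [0.5641, -0.0159, 0.1415]
tcp_rot: [-0.521, -3.097, -0.0]
wrist_force: [-0.5, -0.3, 0.3]
width: -0.001
grip_force: 0.0
```

```bash
python3 -c "
from h import *
go(-22,25,68)"
```

```text
t 5.45 tip console [-23.6  24.7  68.9] shift [-1.6  0.3  0.9] R [[-0.945, 0.327, -0.001], [0.327, 0.945, 0.0], [0.001, -0.0, -1.0]] F [-0.48 -0.31  0.34] w -0.001
```

Emit:
step_arm:
  targets:
    - [[0, 0, 0], [0, 0, 1], 0]
    - [[0, 0, 0], [0, 0, 0], 0]
    - [[0, 0, 0], [0, 0, 0], 0]

```text
time: 5.7
tool_pos: [0.5643, -0.0162, 0.141]
tcp_rot: [0.521, 3.098, 0.0]
wrist_force: [-0.4, 0.8, -0.7]
width: 0.001
grip_force: 0.1
```

Emit:
step_arm:
  targets:
    - [[0, 0, 0], [0, 0, 0.7], 0]
    - [[0, 0, 0], [0, 0, 0], 0]
    - [[0, 0, 0], [0, 0, 0], 0]

```text
time: 5.95
tool_pos: [0.5643, -0.0163, 0.1406]
tcp_rot: [0.522, 3.098, 0.001]
wrist_force: [-0.5, 1.5, 2.8]
width: 0.001
grip_force: 1.7
```

Emit:
step_arm:
  targets:
    - [[0, 0, 0], [0, 0, 0.7], 0]
    - [[0, 0, 0], [0, 0, 0], 0]
    - [[0, 0, 0], [0, 0, 0], 0]

```text
time: 6.2
tool_pos: [0.5642, -0.0163, 0.14]
tcp_rot: [0.522, 3.098, 0.001]
wrist_force: [-1.8, 1.5, 5.5]
width: -0.002
grip_force: 2.7
```

Emit:
step_arm:
  targets:
    - [[0, 0, 0], [0, 0, -7], 0]
    - [[0, 0, 0], [0, -20, 0], 0]
    - [[0, 0, 0], [0, -20, 0], 0]
    - [[0, 0, 0], [0, -10, 0], 0]
    - [[0, 0, 0], [0, 0, 0], 0]

```text
time: 6.62
tool_pos: [0.547, -0.0653, 0.1463]
tcp_rot: [-0.525, -3.097, 0.001]
wrist_force: [0.5, 0.4, 0.2]
width: 0.001
grip_force: 0.0
```

Emit:
step_arm:
  targets:
    - [[0, 0, 0], [0, 0, 3], 0]
    - [[0, 0, 0], [0, 0, 2], 0]
    - [[0, 0, 0], [0, 0, 0], 0]
    - [[0, 0, 0], [0, 0, 0], 0]

```text
time: 6.95
tool_pos: [0.5478, -0.0631, 0.1412]
tcp_rot: [-0.521, -3.098, -0.0]
wrist_force: [0.9, -0.7, -0.1]
width: 0.004
grip_force: 0.0
```

```bash
python3 -c "
from h import *
go(-22,-25,68)"
```

```text
t 6.95 tip console [-23.5 -25.3  68.6] shift [-1.5  0.3  0.6] R [[-0.945, 0.327, -0.0], [0.327, 0.945, 0.0], [0.001, 0.0, -1.0]] F [ 0.91 -0.68 -0.07] w 0.004
```

The second key also gives springily. Now the third.

Emit:
step_arm:
  targets:
    - [[0, 0, 0], [0, 0, 0.7], 0]
    - [[0, 0, 0], [0, 0, 0], 0]
    - [[0, 0, 0], [0, 0, 0], 0]

```text
time: 7.2
tool_pos: [0.5479, -0.0633, 0.1409]
tcp_rot: [0.521, 3.098, 0.0]
wrist_force: [-0.2, 1.1, 1.9]
width: -0.003
grip_force: 0.5
```

Emit:
step_arm:
  targets:
    - [[0, 0, 0], [0, 0, 0.7], 0]
    - [[0, 0, 0], [0, 0, 0], 0]
    - [[0, 0, 0], [0, 0, 0], 0]

```text
time: 7.45
tool_pos: [0.5478, -0.0634, 0.1404]
tcp_rot: [0.522, 3.098, 0.001]
wrist_force: [-1.7, 2.7, 4.9]
width: -0.003
grip_force: 2.0
```

Third key: it makes contact at the same raised height, so it is not latched. On to the fourth.

Emit:
step_arm:
  targets:
    - [[0, 0, 0], [0, 0, -7], 0]
    - [[0, 0, 0], [0, -20, 0], 0]
    - [[0, 0, 0], [0, -20, 0], 0]
    - [[0, 0, 0], [0, -10, 0], 0]
    - [[0, 0, 0], [0, 0, 0], 0]

```text
time: 7.87
tool_pos: [0.5307, -0.1126, 0.1471]
tcp_rot: [-0.525, -3.097, 0.001]
wrist_force: [-0.3, 0.4, -0.3]
width: 0.001
grip_force: 0.0
```

Emit:
step_arm:
  targets:
    - [[0, 0, 0], [0, 0, 3], 0]
    - [[0, 0, 0], [0, 0, 3], 0]
    - [[0, 0, 0], [0, 0, 0], 0]
    - [[0, 0, 0], [0, 0, 0], 0]

```text
time: 8.2
tool_pos: [0.5312, -0.1103, 0.1406]
tcp_rot: [-0.521, -3.097, -0.0]
wrist_force: [0.6, 0.5, -0.1]
width: 0.004
grip_force: 0.0
```

Emit:
step_arm:
  targets:
    - [[0, 0, 0], [0, 0, 1], 0]
    - [[0, 0, 0], [0, 0, 0], 0]
    - [[0, 0, 0], [0, 0, 0], 0]

```text
time: 8.45
tool_pos: [0.5314, -0.1107, 0.14]
tcp_rot: [-0.521, -3.098, -0.0]
wrist_force: [0.3, -0.0, -0.0]
width: -0.0
grip_force: 0.0
```

Emit:
step_arm:
  targets:
    - [[0, 0, 0], [0, 0, 1], 0]
    - [[0, 0, 0], [0, 0, 0], 0]
    - [[0, 0, 0], [0, 0, 0], 0]

```text
time: 8.7
tool_pos: [0.5313, -0.111, 0.139]
tcp_rot: [-0.522, -3.098, -0.0]
wrist_force: [-0.2, -0.6, 0.2]
width: -0.001
grip_force: 0.0
```

```bash
python3 -c "
from h import *
go(-22,-75,68)"
```

```text
t 8.7 tip console [-23.4 -75.9  66.4] shift [-1.4  0.9 -1.6] R [[-0.945, 0.328, -0.0], [0.328, 0.945, 0.0], [0.0, -0.0, -1.0]] F [-0.16 -0.6   0.16] w -0.001
```

No contact at 66 mm, so this key sits low. I'll go on down gently to about 61 mm and then creep.

Emit:
step_arm:
  targets:
    - [[0, 0, 0], [0, 0, 2], 0]
    - [[0, 0, 0], [0, 0, 2], 0]
    - [[0, 0, 0], [0, 0, 0], 0]
    - [[0, 0, 0], [0, 0, 0], 0]

```text
time: 9.03
tool_pos: [0.5311, -0.111, 0.1348]
tcp_rot: [-0.522, -3.097, -0.0]
wrist_force: [0.4, -0.3, 0.7]
width: 0.006
grip_force: 0.0
```

Emit:
step_arm:
  targets:
    - [[0, 0, 0], [0, 0, 1], 0]
    - [[0, 0, 0], [0, 0, 0], 0]
    - [[0, 0, 0], [0, 0, 0], 0]

```text
time: 9.28
tool_pos: [0.5313, -0.111, 0.134]
tcp_rot: [-0.522, -3.098, 0.0]
wrist_force: [0.9, -0.1, 0.2]
width: 0.003
grip_force: 0.0
```

Emit:
step_arm:
  targets:
    - [[0, 0, 0], [0, 0, 1], 0]
    - [[0, 0, 0], [0, 0, 0], 0]
    - [[0, 0, 0], [0, 0, 0], 0]

```text
time: 9.53
tool_pos: [0.5315, -0.111, 0.1332]
tcp_rot: [0.522, 3.098, -0.0]
wrist_force: [-0.0, -0.1, 0.5]
width: 0.001
grip_force: 0.2
```

Emit:
step_arm:
  targets:
    - [[0, 0, 0], [0, 0, 0.7], 0]
    - [[0, 0, 0], [0, 0, 0], 0]
    - [[0, 0, 0], [0, 0, 0], 0]

```text
time: 9.78
tool_pos: [0.5316, -0.111, 0.133]
tcp_rot: [0.522, 3.098, -0.0]
wrist_force: [-1.5, 1.2, 4.8]
width: -0.001
grip_force: 2.5
```

Emit:
step_arm:
  targets:
    - [[0, 0, 0], [0, 0, 0.7], 0]
    - [[0, 0, 0], [0, 0, 0], 0]
    - [[0, 0, 0], [0, 0, 0], 0]

```text
time: 10.03
tool_pos: [0.5316, -0.1111, 0.1328]
tcp_rot: [0.522, 3.098, -0.0]
wrist_force: [-2.5, 0.9, 9.2]
width: 0.002
grip_force: 4.7
```

The fourth key is low (contact at 60 mm) and solid at 9 N, so this is the latched one. I'll lift, move over to its far end and press down.

Emit:
step_arm:
  targets:
    - [[0, 0, 0], [0, 0, -12], 0]
    - [[0, 0, 0], [0, 0, -10], 0]
    - [[0, 0, 0], [-24, 1, 0], 0]
    - [[0, 0, 0], [-24, 0, 0], 0]
    - [[0, 0, 0], [0, 0, 0], 0]

```text
time: 10.45
tool_pos: [0.5815, -0.1272, 0.1559]
tcp_rot: [0.521, 3.091, -0.001]
wrist_force: [1.6, 0.1, 0.1]
width: -0.002
grip_force: 0.0
```

Emit:
step_arm:
  targets:
    - [[0, 0, 0], [0, 0, 5], 0]
    - [[0, 0, 0], [0, 0, 3], 0]
    - [[0, 0, 0], [0, 0, 0], 0]
    - [[0, 0, 0], [0, 0, 0], 0]

```text
time: 10.78
tool_pos: [0.5756, -0.1253, 0.1448]
tcp_rot: [-0.521, -3.096, -0.0]
wrist_force: [-0.5, -0.1, 0.6]
width: -0.002
grip_force: 0.0
```

```bash
python3 -c "
from h import *
go(25,-75,68)"
```

```text
t 10.78 tip console [ 23.  -75.   72.2] shift [-2.   0.   4.2] R [[-0.945, 0.328, -0.002], [0.328, 0.945, 0.001], [0.002, -0.0, -1.0]] F [-0.47 -0.06  0.59] w -0.002
```

Emit:
step_arm:
  targets:
    - [[0, 0, 0], [-2, 0, 2], 0]
    - [[0, 0, 0], [0, 0, 2], 0]
    - [[0, 0, 0], [0, 0, 1], 0]
    - [[0, 0, 0], [0, 0, 1], 0]
    - [[0, 0, 0], [0, 0, 1], 0]

```text
time: 11.2
tool_pos: [0.5794, -0.1265, 0.1395]
tcp_rot: [0.522, 3.097, -0.0]
wrist_force: [-1.5, 0.3, 5.9]
width: -0.004
grip_force: 2.9
```

Emit:
step_arm:
  targets:
    - [[0, 0, 0], [0, 0, 1], 0]
    - [[0, 0, 0], [0, 0, 1], 0]
    - [[0, 0, 0], [0, 0, 1], 0]
    - [[0, 0, 0], [0, 0, 1], 0]
    - [[0, 0, 0], [0, 0, 0], 0]

```text
time: 11.62
tool_pos: [0.5787, -0.1264, 0.1343]
tcp_rot: [-0.522, -3.097, -0.0]
wrist_force: [-0.4, 0.5, 0.4]
width: -0.002
grip_force: 0.0
```

The force dropped from about 6 N to zero, so the key snapped over. I'll seat it with a light touch, withdraw and check the result by eye.

Emit:
step_arm:
  targets:
    - [[0, 0, 0], [0, 0, 1.5], 0]
    - [[0, 0, 0], [0, 0, 1], 0]
    - [[0, 0, 0], [0, 0, 0], 0]
    - [[0, 0, 0], [0, 0, 0], 0]

```text
time: 11.95
tool_pos: [0.5785, -0.1263, 0.1322]
tcp_rot: [-0.522, -3.097, -0.0]
wrist_force: [-1.9, 0.8, 3.8]
width: 0.0
grip_force: 2.1
```

Emit:
step_arm:
  targets:
    - [[0, 0, 0], [0, 0, -10], 0]
    - [[0, 0, 0], [0, 0, -30], 0]
    - [[0, 0, 0], [0, 0, -40], 0]
    - [[0, 0, 0], [0, 0, -40], 0]
    - [[0, 0, 0], [25, 30, -10], 0]

```text
time: 12.37
tool_pos: [0.5703, -0.0945, 0.2706]
tcp_rot: [0.526, 3.082, -0.005]
wrist_force: [2.7, 0.2, 2.2]
width: -0.002
grip_force: 0.0
```

Emit:
step_arm:
  targets:
    - [[0, 0, 0], [25, 30, 0], 0]
    - [[0, 0, 0], [25, 30, 0], 0]
    - [[0, 0, 0], [25, 30, 0], 0]
    - [[0, 0, 0], [10, 30, 0], 0]
    - [[0, 0, 0], [0, 30, 0], 0]

```text
time: 12.78
tool_pos: [0.5316, 0.0815, 0.2624]
tcp_rot: [-0.521, -3.097, -0.0]
wrist_force: [0.3, -0.3, 0.4]
width: -0.004
grip_force: 0.0
```

Emit:
step_arm:
  targets:
    - [[0, 0, 0], [10, 35, 0], 0]
    - [[0, 0, 0], [10, 35, 0], 0]
    - [[0, 0, 0], [10, 30, 0], 0]
    - [[0, 0, 0], [0, 0, 0], 0]
    - [[0, 0, 0], [0, 0, 0], 0]

```text
time: 13.2
tool_pos: [0.5381, 0.1855, 0.2622]
tcp_rot: [-0.517, -3.099, 0.001]
wrist_force: [-1.0, 0.5, -0.0]
width: 0.004
grip_force: 0.0
```

```bash
python3 - <<'E'
from h import *
go(0,0,200)
T=read_camera("top");S=read_camera("scene")
a=cv2.resize(T[130:230,200:340,::-1],(560,400));b=cv2.resize(S[160:260,170:310,::-1],(560,400))
cv2.imwrite("pics/end.png",cv2.resize(np.hstack([a,b]),(800,286)))
T0=cv2.imread("pics/top0.png")[:,:,::-1].copy();S0=cv2.imread("pics/scene0.png")[:,:,::-1].copy()
for im,bx in((T0,(220,140,320,220)),(T,(220,140,320,220)),(S0,(190,170,300,260)),(S,(190,170,300,260))):
    print([(np.round(k[0],1).tolist(),int(k[1]),np.round(k[2][1],1).tolist(),im[int(k[0][1]),int(k[0][0])].tolist()) for k in sorted(keys(im,bx),key=lambda k:k[0][0])])
E
```

```text
t 13.2 tip console [-114.2  206.3  189.6] shift [-113.5 -206.7  -10.4] R [[-0.946, 0.324, -0.0], [0.324, 0.946, -0.0], [0.0, -0.0, -1.0]] F [-1.01  0.48 -0.01] w 0.004
[([243.7, 171.9], 274, [11.4, 24.3], [216, 180, 66]), ([260.5, 177.8], 272, [11.4, 24.3], [213, 178, 59]), ([277.5, 183.7], 271, [11.1, 24.3], [214, 180, 61]), ([294.6, 189.6], 280, [11.4, 25.0], [216, 218, 93])]
[([243.7, 171.9], 274, [11.4, 24.3], [228, 200, 73]), ([260.5, 177.8], 270, [11.4, 24.0], [228, 200, 72]), ([277.5, 183.8], 273, [11.4, 24.3], [226, 198, 69]), ([294.6, 189.7], 277, [11.4, 24.3], [226, 198, 72])]
[([220.4, 191.5], 210, [9.8, 23.2], [171, 135, 0]), ([235.6, 200.2], 268, [10.5, 25.7], [170, 141, 0]), ([251.3, 209.1], 283, [11.0, 26.6], [165, 139, 0]), ([267.6, 218.3], 299, [11.4, 26.6], [165, 144, 0])]
[([220.3, 191.6], 262, [10.6, 26.0], [191, 157, 0]), ([235.6, 200.3], 275, [10.9, 26.1], [187, 157, 0]), ([251.4, 209.1], 289, [11.3, 26.5], [181, 155, 0]), ([267.7, 218.4], 304, [11.6, 26.5], [182, 160, 0])]
```

View pics/end.png

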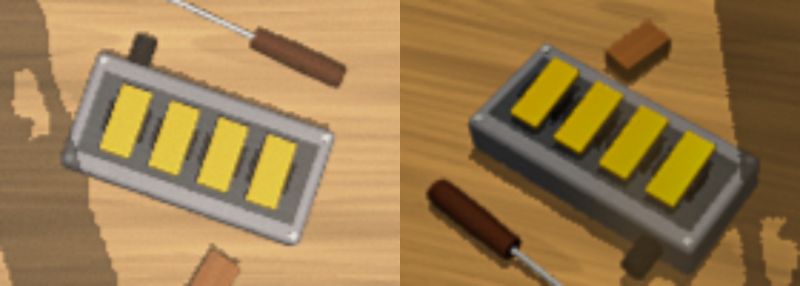

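Both views show the four keys at the same tilt and shade, including the rightmost (270,172 in the left half). The offcut and screwdriver have not moved and the hand is clear, so I'm handing in.

```bash
python3 -c "
from workcell import *
print(finish_job())"
```

```text
the job is handed in; nothing more can be done
None
```

I tapped all four keys from left to right and found the rightmost latched. I pressed its far end until it snapped over, drew the hand clear, and handed the job in at about 13 s with all four near ends up in both camera views; the verdict was not shown.

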